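# Check a paint case and scan out the wrongly packed pots

## Task

Open the clear lid of the paint case and take out every pot whose colour is not that of the card lining its column, leaving the matching pots where they are; stand each wrong pot upright, wholly on the scanner's white pad, with its white label squarely facing the scanner bar. When all the wrong pots face the bar, press the green scan button fully down, and finish with the case's lid fully closed and the wrong pots still standing on the pad facing the bar. Do not disturb the other things on the table.

Things in the scene. Friction and masses are not known exactly. Their poses are not given: they have to be found in the camera images.
- case: White open case base, 156 (x) by 228 (y) by 26 mm high, walls 4 mm, floor 4 mm thick, fixed to the table. Origin: centre of its underside; its +x side carries the lid's hinge, its -x side is the front. Dividers 10 mm above the floor part it into two rows (centres at x = -36 and +36 mm) by three columns (centres at y = -72, 0, +72 mm); each compartment holds one pot or none.
- case_lid (a joint): Hinge of the case's clear lid, in rad: 0 shut, 2.1 fully open, the lid tipping up and over towards the case's +x. It stays at any angle (about 2 N at the tab moves it). Lid 156 by 228 mm, skirt 36 mm deep on all sides, top 4 mm; shut, its top is 66 mm above the table; near 2 rad it leans back, its tab 210 mm high (carry things over it or clear of it), and every pot can be taken from above.
- lid_tab (a point): Grip point of the lid's orange tab, 42 mm long, 36 mm wide (along the hinge), 10 mm thick, that sticks straight out of the lid's front skirt. The point is on its middle plane, 27 mm out from the skirt; shut, it is 183 mm in front of the hinge axis, 42 mm above the table. It can be pinched across the 36 mm width from above with the lid shut or standing open.
- lid_hinge (a point): Middle of the hinge axis, on the case's far top rim (case frame x +78, y 0, z +26.5 mm). The axis runs along the case's y.
- scanner: Grey base plate, 200 (x) by 260 (y) by 6 mm, fixed. Origin: centre of its underside. White pad for pots, 130 by 240 mm, centred at x -20 mm, top 6.5 mm above the table. Along the +x edge a black bar, 260 mm long, 36 deep, top 68 mm above the table; its window with red line at x +63 mm looks to -x over the pad. A pot faces the bar when its label points along the scanner's +x.
- scan_button (a joint): Travel of the round green scan button (30 mm across) in the middle of the bar's top, m: 0 up, 0.006 fully pressed (4 N); springs back.
- scan_button_top (a point): Middle of the scan button's top face; it is pressed straight down.
- card_red: Plain red layout card, 144 by 64 by 2 mm, fixed to the floor under one of the case's columns (under both its compartments): only red pots belong in that column. Origin: centre of its underside, 4 mm above the table.
- card_green: Plain green layout card, 144 by 64 by 2 mm, fixed to the floor under one of the case's columns (under both its compartments): only green pots belong in that column. Origin: centre of its underside, 4 mm above the table.
- card_blue: Plain blue layout card, 144 by 64 by 2 mm, fixed to the floor under one of the case's columns (under both its compartments): only blue pots belong in that column. Origin: centre of its underside, 4 mm above the table.
- pot_a: Paint pot, all red with a thin black ring, upright cylinder 42 mm across and 50 mm high, about 0.1 kg. Origin: centre of its underside, z up; its +x points to the white label on its side, which a white stripe on its top from near the centre to the rim shows from above. It may be absent.
- pot_b: Paint pot, all green with a thin black ring, upright cylinder 42 mm across and 50 mm high, about 0.1 kg. Origin: centre of its underside, z up; its +x points to the white label on its side, which a white stripe on its top from near the centre to the rim shows from above. It may be absent.
- pot_c: Paint pot, all red with a thin black ring, upright cylinder 42 mm across and 50 mm high, about 0.1 kg. Origin: centre of its underside, z up; its +x points to the white label on its side, which a white stripe on its top from near the centre to the rim shows from above. It may be absent.
- pot_d: Paint pot, all green with a thin black ring, upright cylinder 42 mm across and 50 mm high, about 0.1 kg. Origin: centre of its underside, z up; its +x points to the white label on its side, which a white stripe on its top from near the centre to the rim shows from above. It may be absent.
- pot_e: Paint pot, all blue with a thin black ring, upright cylinder 42 mm across and 50 mm high, about 0.1 kg. Origin: centre of its underside, z up; its +x points to the white label on its side, which a white stripe on its top from near the centre to the rim shows from above. It may be absent.
- pot_f: Paint pot, all yellow with a thin black ring, upright cylinder 42 mm across and 50 mm high, about 0.1 kg. Origin: centre of its underside, z up; its +x points to the white label on its side, which a white stripe on its top from near the centre to the rim shows from above. It may be absent.
- glue_jar: Bystander: small glue jar with orange cap, 36 mm across, 60 mm high. Origin: centre of its underside.
- bucket: Bystander: yellow bucket, 130 mm across, 120 mm high. Origin: centre of its underside.
- tissue_box: Bystander: blue cloth-covered box, 115 by 230 by 60 mm. Origin: centre of its underside.
- varnish: Bystander: varnish bottle, 48 mm across, 100 mm high. Origin: centre of its underside.
- bauble: Bystander: glass bauble with a flat foot, 62 mm across, 72 mm high. Origin: centre of its underside.

How it is judged:
By the outcome, as a careful person would: the job done as asked, in the order asked, and still so for the second after the job is handed in, with the robot touching nothing.
Of pot_a, pot_b, pot_c, pot_d, pot_e, pot_f only 5 to 6 are there at a start; the rules pass over those that are not, and their reading is None.
At some moment in a run one of pot_a, pot_b, pot_c, pot_d, pot_e, pot_f may be knocked a few centimetres aside while the robot is not near it.
It also fails if it takes over 210 s, if anything falls off the work surface, if the arm or the gripper's body presses on something with over 40 N, if the wrist force passes 120 N, or if a joint passes its speed limit or range.

## Robot

A 7-joint arm with a two-finger parallel gripper is mounted at the origin on the work surface. World frame = base frame: x ahead of the robot, y to its left, z up, the work surface at z = 0. Lengths are in m, angles in rad, forces in N, time in s.
With the tool pointing down it reaches from about 0.4 to 0.75 m from the base axis. Payload 19.5 kg.
Tool frame: the origin (TCP) lies midway between the tips of the shut fingers; the grasp point (between the pads) lies 19 mm behind it (tcp_to_grasp is the distance from the TCP to the grasp point, in m); z points along the fingers, y is the line along which they close (so a half turn about z gives the same grasp; the last joint's range is limited). The gripper opens to 85 mm and grips with 20 to 120 N. Pads are 22 mm wide; open, the fingers measure 114 mm over their backs; the gripper's body (76 mm by 85 mm) begins 54 mm behind the grasp point. The pads swing forward as they close: fully open they stand 13 mm farther back than shut.
Start: joints at [-1.292, 0.707, -0.028, 1.485, 0.022, 0.951, -0.075], TCP at [0.181, 0.546, 0.231] pointing down, gripper open.
Joint ranges: [-2.71, 2.71], [-0.32, 2.16], [-1.57, 1.52], [0, 2.45], [-1.46, 4.6], [0, 2.02], [-2.83, 2.83]. Speed limits (rad/s): [1.89, 1.89, 2.57, 2.57, 3.01, 3.01, 3.01].

## Interface

Orientations are given as a rotation vector (axis times angle).
In Python, from bench import observe, get_image, get_calibration, finish_job, tcp_to_grasp gives the robot as it stands. The module is installed in compiled form; this text tells all that it offers.
- The arm moves only by the tool apply_moves, never from a script. Its argument "moves" is a list of rows, each a list of 2 entries, a list of its own where there are three numbers: the shift along the world's x, y, z in mm, then the turn about the world's z in degrees. A call has 1 to 8 rows; each row shifts and turns the commanded pose from where the row before left it; what a row does not reach is not made up. A row lasts 1/10 s, in which the tool goes at most 50 mm and 8.59 degrees, less where a joint would pass 70% of its speed; a pose out of reach is approached as far as the arm can. A call with a gripper value outside its range is refused whole. "claw" is the gripper command: -1 is shut, 1 is fully open, values between are in proportion, set as the call begins (left out, the last holds). The fingers move at their own pace and stop on an object; the grip force is fixed at half the most. Time passes only in rows, so rows that do not move let the fingers close. It gives the time, the measured TCP pose, the force, the opening and the grip force at its end, in the units of the state.
- observe(): the state, without advancing time (a new reading comes with each control period).
- get_image(name): name is "side" or "top"; returns the picture (384x512x3 uint8, red, green, blue); there is no depth.
- get_calibration(name): a dict with "fx", "fy", "cx", "cy" (pixels), "D" ([k1, k2, p1, p2, k3] as OpenCV has them; the pictures are not rectified), "extrinsics" (4x4, takes a point from world to camera coordinates). Camera axes: x right, y down, z forward; pixel columns grow to the right and rows downward; lengths in m; the calibration is good to about 2 mm. A picture is of the moment at which its call begins. get_calibration takes no time and is no camera call.
- finish_job(): hands the job in; it is judged then, once.
The state is a dict: "time_s": time; "qpos": joint angles; "joint_vel": joint speeds; "effort": joint torques, N m; "tcp_pos": TCP position; "ee_rot": TCP orientation; "ft_force": force on the tool from outside, world axes, zero at the start; "wrist_torque": the same for the moment, N m; "finger_gap": finger opening in m; "grasp_force": force on a finger pad.
Only numpy, scipy, OpenCV 4.12 (cv2) and the standard library are available. Lean on these libraries where they do the work, as an engineer would, in place of code of your own. Each camera call takes 0.05 s, during which the arm holds its last target. There are 200 camera calls.

## Working session

There is one attempt and no reset: what is moved stays moved. The work goes in short steps, Python scripts to look and compute and a tool call to move; the robot and the scene stay as the last step left them, time stands still between calls to the robot, and variables do not carry over. Pictures are saved under pics/ and viewed, at most 14 in all, crops included, and the job is handed in when it is done.

Besides the shell and the picture viewer there is one more tool, called after "Request:" as name([rows], argument=value, ...), one row to a line, values as JSON. apply_moves: Moves the arm, as the interface text tells. Its arguments: {"type":"object","properties":{"moves":{"type":"array","items":{"type":"array"}},"claw":{"type":"number"}},"required":["moves"]}

```bash
mkdir -p pics; cat > h.py <<'E'
import numpy as np, cv2
from bench import *
def snap(n,f):
    im=get_image(n); cv2.imwrite('pics/'+f,im[:,:,::-1]); return im
def ray(n,uv):
    c=get_calibration(n);K=np.array([[c['fx'],0,c['cx']],[0,c['fy'],c['cy']],[0,0,1.]])
    p=cv2.undistortPoints(np.array(uv,float).reshape(-1,1,2),K,np.array(c['D'],float)).reshape(-1,2)
    E=np.array(c['extrinsics']);R=E[:3,:3];t=E[:3,3]
    return -R.T@t, np.c_[p,np.ones(len(p))]@R
def plane(n,uv,z):
    o,d=ray(n,uv); return o+d*((z-o[2])/d[:,2])[:,None]
def proj(n,P):
    c=get_calibration(n);K=np.array([[c['fx'],0,c['cx']],[0,c['fy'],c['cy']],[0,0,1.]])
    E=np.array(c['extrinsics']);return cv2.projectPoints(np.array(P,float).reshape(-1,3),cv2.Rodrigues(E[:3,:3])[0],E[:3,3],K,np.array(c['D'],float))[0].reshape(-1,2)
E
python3 - <<'E'
from h import *
snap('top','t0.png');snap('side','s0.png')
for n in('top','side'):
    print(n,ray(n,[[256,192]]))
print(observe(),tcp_to_grasp)
E
```

```text
top (array([ 0.43150631, -0.04387108,  1.5508403 ]), array([[ 0.11155446,  0.01618922, -0.99366575]]))
side (array([-0.31440759, -0.90616892,  0.86067859]), array([[ 0.62584757,  0.58344884, -0.51765885]]))
{'time_s': 0.1, 'qpos': array([-1.2916885 ,  0.70703889, -0.02759813,  1.4849474 ,  0.02201801,
        0.95090359, -0.07551356]), 'joint_vel': array([ 0.00043191, -0.00247563,  0.00170244, -0.00041329,  0.00201986,
        0.00027302,  0.00056179]), 'effort': array([ 1.89209633e-03, -8.84284759e+01,  1.23613402e+00, -2.36452192e+01,
        1.69470190e-02,  5.14866217e-03,  3.32201739e-05]), 'tcp_pos': array([0.1812548 , 0.54543518, 0.23087661]), 'ee_rot': array([-5.01777521e-01, -3.10115780e+00,  1.55359915e-03]), 'ft_force': array([ 0.08012542, -0.16591252,  0.56539171]), 'wrist_torque': array([-0.04460852, -0.02037041, -0.00704862]), 'grasp_force': 0.0, 'finger_gap': 0.08539948194849555} 0.0187
```

View pics/t0.png

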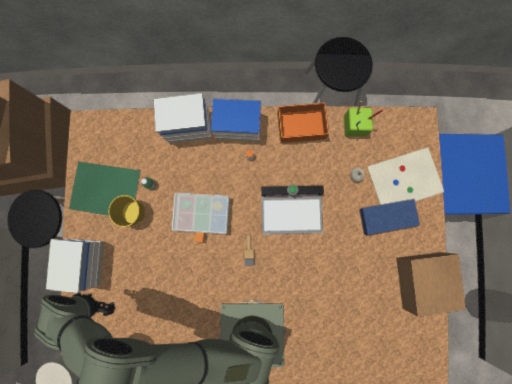

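View pics/s0.png

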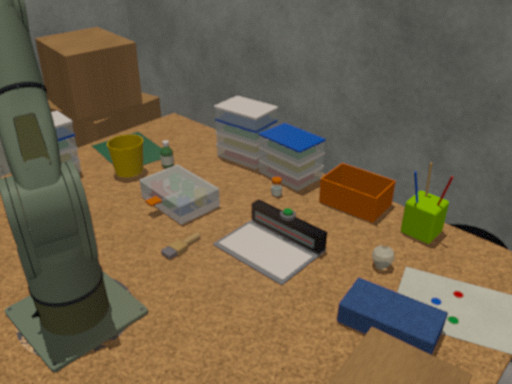

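Top view: case at (201,213) with its orange tab at (200,238), scanner at (292,209) with the button at (293,189), and the glue jar at (250,155). The arm is to the left, clear of the case. I'll zoom in and measure.

```bash
python3 - <<'E'
from h import *
im=cv2.imread('pics/t0.png')
a=cv2.resize(im[180:255,160:340],None,fx=4.4,fy=4.4,interpolation=cv2.INTER_CUBIC)
cv2.imwrite('pics/t0c.png',a)
hsv=cv2.cvtColor(im,cv2.COLOR_BGR2HSV)
def blob(lo,hi,box):
    x0,y0,x1,y1=box;m=cv2.inRange(hsv,lo,hi)[y0:y1,x0:x1]
    ys,xs=np.nonzero(m);return np.array([xs.mean()+x0,ys.mean()+y0]),len(xs)
tab,n=blob((5,170,150),(18,255,255),(185,230,215,246));print('tab',tab,n,plane('top',[tab],.042))
b,n=blob((45,80,40),(85,255,255),(284,182,302,197));print('btn',b,n,plane('top',[b],.074))
m=cv2.inRange(hsv,(0,0,190),(180,45,255));m[:,:255]=0;m[:,330:]=0;m[:190]=0;m[240:]=0
r=cv2.minAreaRect(np.argwhere(m)[:,::-1].astype(np.float32));print('pad',r);P=plane('top',cv2.boxPoints(r),.0065);print(P,P.mean(0))
E
```

```text
tab [202. 238.] 1 [[0.40818626 0.20724186 0.042     ]]
btn [292.45945946 189.08108108] 37 [[ 0.60871945 -0.17041768  0.074     ]]
pad ((291.4999694824219, 215.0), (54.99999237060547, 29.999996185302734), 0.0)
[[ 0.44152742 -0.05240457  0.0065    ]
 [ 0.57006959 -0.05305422  0.0065    ]
 [ 0.56891092 -0.28996825  0.0065    ]
 [ 0.44031995 -0.28728567  0.0065    ]] [ 0.50520697 -0.17067818  0.0065    ]
```

View pics/t0c.png

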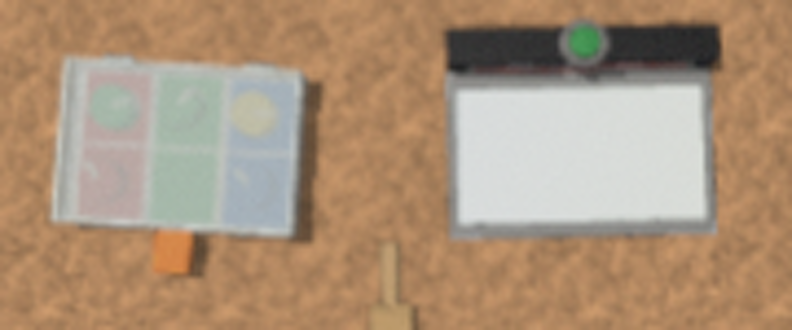

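Zoomed: the columns from left (+y) are red, green and blue. Rear row: green in red (wrong), green in green, yellow in blue (wrong). Front row: red in red, apparently empty, blue in blue. The tab is at crop (174,254). Next: case and scanner geometry.

```bash
python3 - <<'E'
from h import *
im=cv2.imread('pics/t0.png')
f=lambda p:(np.array(p,float)+.5)/4.4-.5+[160,180]
L=plane('top',f([(66,57),(303,72),(295,236),(52,220)]),.066);print('lid',L.round(4),L.mean(0).round(4))
e=L[0]-L[1];g=L[0]-L[3];e2=L[3]-L[2];print([np.degrees(np.arctan2(-v[0],v[1])) for v in(e,e2)],np.degrees(np.arctan2(g[1],g[0])),np.linalg.norm(e),np.linalg.norm(g))
a=im.astype(int);m=(a[:,:,2]-a[:,:,0]>120)&(a[:,:,2]>170);m[:232]=0;m[246:]=0;m[:,:190]=0;m[:,212:]=0
ys,xs=np.nonzero(m);print(len(xs),xs.mean(),ys.mean(),plane('top',[[xs.mean(),ys.mean()]],.047).round(4))
S=plane('top',f([(447,32),(718,26)]),.068);print('bar top',S.round(4))
B=plane('top',f([(448,238),(715,232)]),.006);print('plate front',B.round(4))
s=cv2.imread('pics/s0.png').astype(int);m=(s[:,:,2]-s[:,:,0]>120)&(s[:,:,2]>150);m[:190]=0;m[215:]=0;m[:,:135]=0;m[:,170:]=0
ys,xs=np.nonzero(m);print(len(xs),xs.mean(),ys.mean(),plane('side',[[xs.mean(),ys.mean()]],.042).round(4))
print(proj('top',[[.508,.21,.066]]))
E
```

```text
lid [[0.5973 0.3215 0.066 ]
 [0.5821 0.0947 0.066 ]
 [0.4281 0.1014 0.066 ]
 [0.4427 0.3317 0.066 ]] [0.5126 0.2123 0.066 ]
[np.float64(-3.8385819771320784), np.float64(-3.624829305864119)] -3.73988174705324 0.22733747848554622 0.15494735815450958
69 198.44927536231884 236.95652173913044 [[0.4126 0.2214 0.047 ]]
bar top [[ 0.6192 -0.0414  0.068 ]
 [ 0.6237 -0.2974  0.068 ]]
plate front [[ 0.4258 -0.0414  0.006 ]
 [ 0.4303 -0.3005  0.006 ]]
64 152.984375 200.140625 [[0.4158 0.2219 0.042 ]]
[[200.66613754 213.86812987]]
```

Request:
apply_moves([
  [[26,-37,0],1.8],
  [[26,-37,0],1.8],
  [[26,-37,0],1.8],
  [[26,-37,-4],1.8],
  [[26,-37,-6],1.8],
  [[26,-37,-10],1.8],
  [[26,-37,-10],1.8],
  [[26,-37,-10],1.8],
], claw=1)

```text
time_s: 0.9
tcp_pos: [0.39, 0.2481, 0.1909]
ee_rot: [-0.107, -3.14, -0.0]
ft_force: [1.8, 1.2, -0.6]
finger_gap: 0.0853
grasp_force: 0.0
```

Request:
apply_moves([
  [[10,-14,-20],0.2],
  [[9,-14,-25],0],
  [[0,0,-30],0],
  [[0,0,-30],0],
  [[0,0,-30],0],
  [[0,0,-25],0],
  [[0,0,-8],0],
  [[0,0,0],0],
])

```text
time_s: 1.7
tcp_pos: [0.4079, 0.2215, 0.0228]
ee_rot: [-0.103, -3.139, 0.002]
ft_force: [-0.7, 0.3, -0.5]
finger_gap: 0.0859
grasp_force: 0.0
```

Request:
apply_moves([
  [[0,0,0],0],
  [[0,0,0],0],
  [[0,0,0],0],
  [[0,0,0],0],
  [[0,0,0],0],
  [[0,0,0],0],
  [[0,0,0],0],
  [[0,0,0],0],
], claw=-1)

```text
time_s: 2.5
tcp_pos: [0.4085, 0.2203, 0.0242]
ee_rot: [0.105, 3.139, -0.003]
ft_force: [-0.2, -9.6, 20.8]
finger_gap: 0.0347
grasp_force: 57.6
```

Request:
apply_moves([
  [[4,-0.3,25.8],0],
  [[7.5,-0.5,24.5],0],
  [[10.8,-0.7,23.3],0],
  [[14,-0.9,21.5],0],
  [[16.8,-1.1,19.3],0],
  [[19.3,-1.3,16.8],0],
  [[21.5,-1.4,14],0],
  [[0,0,0],0],
])

```text
time_s: 3.3
tcp_pos: [0.504, 0.2143, 0.1701]
ee_rot: [0.108, 3.138, -0.0]
ft_force: [-6.0, -6.6, 10.3]
finger_gap: 0.0346
grasp_force: 65.1
```

Request:
apply_moves([
  [[23.3,-1.5,10.8],0],
  [[24.5,-1.6,7.5],0],
  [[25.3,-1.6,4],0],
  [[25.6,-1.7,0.4],0],
  [[25.4,-1.6,-3.1],0],
  [[24.8,-1.6,-6.6],0],
  [[23.6,-1.5,-10],0],
  [[7,-0.5,-4],0],
])

```text
time_s: 4.1
tcp_pos: [0.6833, 0.2031, 0.1672]
ee_rot: [0.106, 3.139, -0.0]
ft_force: [2.0, -4.0, 10.8]
finger_gap: 0.0347
grasp_force: 62.3
```

Request:
apply_moves([
  [[0,0,0],0],
  [[0,0,0],0],
  [[0,0,0],0],
  [[0,0,0],0],
], claw=0.3)

```text
time_s: 4.5
tcp_pos: [0.6815, 0.2041, 0.168]
ee_rot: [0.103, 3.14, 0.0]
ft_force: [-0.5, 0.6, 0.1]
finger_gap: 0.0556
grasp_force: 0.0
```

Request:
apply_moves([
  [[0,0,30],0],
  [[0,0,40],0],
  [[-25,-20,10],0],
  [[-25,-35,0],0],
  [[-25,-40,0],0],
  [[-25,-40,0],0],
  [[-25,-40,0],0],
  [[-25,-40,0],0],
])

```text
time_s: 5.3
tcp_pos: [0.5302, -0.0125, 0.248]
ee_rot: [0.103, 3.139, -0.001]
ft_force: [1.2, -0.7, -0.2]
finger_gap: 0.0554
grasp_force: 0.0
```

```bash
python3 - <<'E'
from h import *
snap('top','t1.png');snap('side','s1.png')
a=cv2.imread('pics/t1.png');b=cv2.imread('pics/s1.png')
A=cv2.resize(a[175:250,165:240],(600,600),interpolation=cv2.INTER_CUBIC)
B=cv2.resize(b[140:240,120:235],(690,600),interpolation=cv2.INTER_CUBIC)
cv2.imwrite('pics/t1c.png',A);cv2.imwrite('pics/s1c.png',B)
E
```

```text
(no output)
```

View pics/t1c.png

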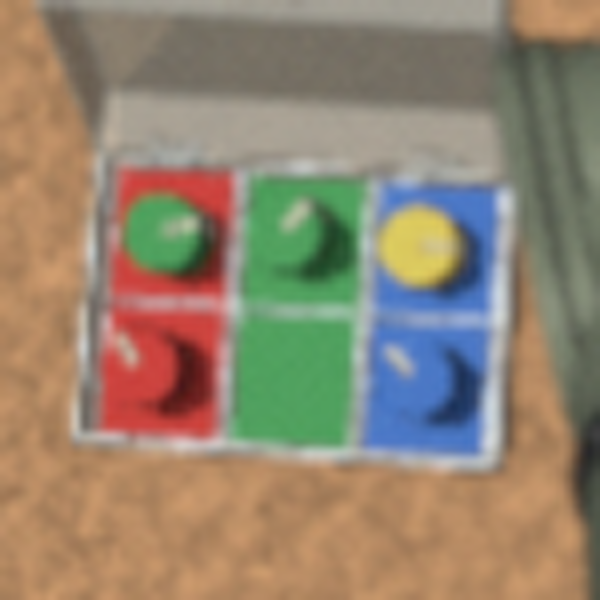

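View pics/s1c.png

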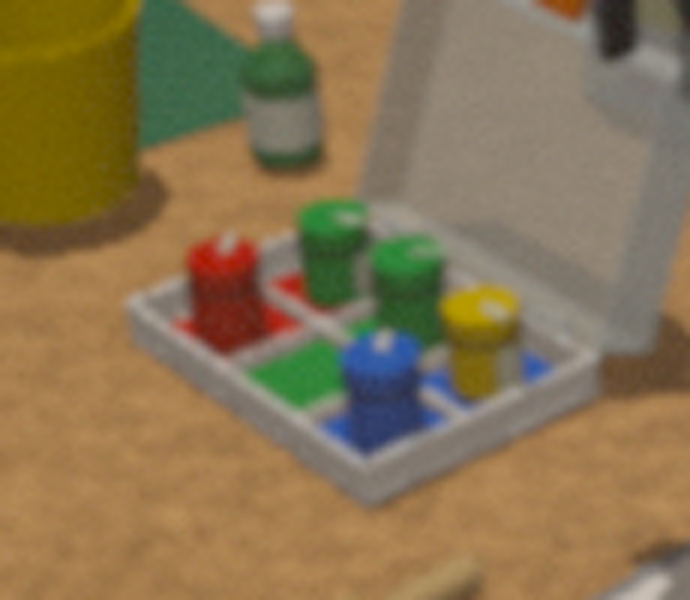

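The lid is open. Two pots are wrong: the green one in the red column (crop (165,234), stripe to the right) and the yellow one in the blue column (crop (422,246), stripe to the right). The other three match. Next I'll measure these two.

```bash
cat >> h.py <<'E'
def pot(im,box,col,z):
    """box in pixels of the top view; centre & stripe direction at height z"""
    k=8;x0,y0,x1,y1=box
    A=cv2.resize(im[y0:y1,x0:x1],None,fx=k,fy=k,interpolation=cv2.INTER_CUBIC)
    h=cv2.cvtColor(A,cv2.COLOR_BGR2HSV)
    m=cv2.inRange(h,*col)
    m=cv2.morphologyEx(m,cv2.MORPH_OPEN,np.ones((9,9)))
    c=max(cv2.findContours(m,0,2)[0],key=cv2.contourArea)
    (cx,cy),r=cv2.minEnclosingCircle(cv2.convexHull(c))
    w=cv2.circle(np.zeros_like(m),(int(cx),int(cy)),int(r*.9),255,-1)
    # stripe: whiteness within the disc
    s=A.min(2).astype(float);s[w==0]=0;t=np.percentile(s[w>0],60);s=np.clip(s-t-25,0,None)
    ys,xs=np.mgrid[:s.shape[0],:s.shape[1]]
    S=[(s*xs).sum()/s.sum(),(s*ys).sum()/s.sum()]
    U=(np.array([[cx,cy],S])+.5)/k-.5+[x0,y0]
    P=plane('top',U,z);d=P[1]-P[0]
    print('ctr',P[0].round(4),'r_mm',r/k*4.15/1,'stripe ang',np.degrees(np.arctan2(d[1],d[0])).round(1),'len',np.hypot(*d[:2]).round(4))
G=((45,110,60),(85,255,255));Y=((20,90,90),(33,255,255))
E
python3 - <<'E'
from h import *
im=cv2.imread('pics/t1.png')
pot(im,(179,196,194,212),G,.056)
pot(im,(210,197,226,214),Y,.056)
c=np.array([.5126,.2123]);u=np.array([.9979,-.0651]);v=-np.array([-.0651,-.9979])
print(c+.036*u+.072*v,c+.036*u-.072*v)
E
```

```text
ctr [0.5506 0.2766 0.056 ] r_mm 19.979335355758668 stripe ang -58.7 len 0.0085
ctr [0.5417 0.1434 0.056 ] r_mm 21.91970264911652 stripe ang 154.9 len 0.0072
[0.5532116 0.2818052] [0.5438372 0.1381076]
```

```bash
cat >> h.py <<'E'
def stripe(im,box,z):
    k=8;x0,y0,x1,y1=box
    A=cv2.resize(im[y0:y1,x0:x1],None,fx=k,fy=k,interpolation=cv2.INTER_CUBIC)
    h=cv2.cvtColor(A,cv2.COLOR_BGR2HSV);m=((h[:,:,1]<h[:,:,1].max()*.62)&(h[:,:,2]>140)).astype(np.uint8)
    for c in cv2.findContours(m,0,1)[0]:
        if cv2.contourArea(c)<60: continue
        vx,vy,a,b=cv2.fitLine(c,2,0,.01,.01).ravel()
        U=(np.array([[a,b],[a+10*vx,b+10*vy]])+.5)/k-.5+[x0,y0];P=plane('top',U,z);d=P[1]-P[0]
        print('area',cv2.contourArea(c),'mid',P[0].round(4),'ang',np.degrees(np.arctan2(d[1],d[0])).round(1),'px',(a/k+x0,b/k+y0))
E
python3 - <<'E'
from h import *
im=cv2.imread('pics/t1.png')
stripe(im,(181,199,192,210),.056);print();stripe(im,(213,201,224,211),.056)
A=cv2.resize(im[196:214,178:228],None,fx=16,fy=16,interpolation=cv2.INTER_CUBIC);cv2.imwrite('pics/z1.png',A)
E
```

```text
area 140.5 mid [0.5396 0.2911 0.056 ] ang -130.7 px (np.float32(182.44894), np.float32(206.89964))
area 1321.5 mid [0.5598 0.2798 0.056 ] ang -101.3 px (np.float32(185.1996), np.float32(202.10178))

area 359.5 mid [0.5275 0.1543 0.056 ] ang -122.4 px (np.float32(214.83241), np.float32(209.73077))
area 338.0 mid [0.544  0.1312 0.056 ] ang -94.7 px (np.float32(220.37195), np.float32(205.77896))
area 221.5 mid [0.5603 0.1314 0.056 ] ang -116.1 px (np.float32(220.34187), np.float32(201.88103))
area 316.0 mid [0.5606 0.1564 0.056 ] ang -64.5 px (np.float32(214.3933), np.float32(201.83688))
```

View pics/z1.png

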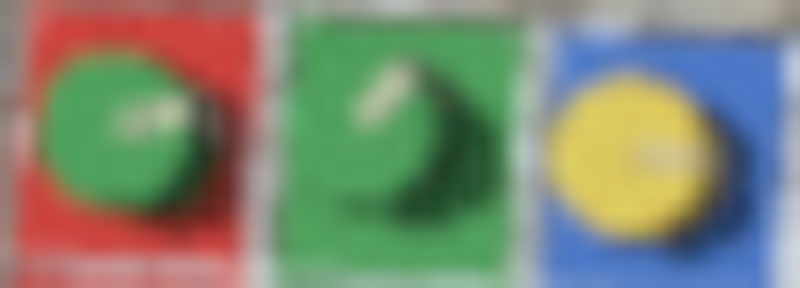

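Zoomed at 16x: the green pot's centre is at (121,132), with its stripe pointing right and up (about -68° in world). The yellow pot's centre is at (633,158), with its stripe pointing right (about -91°). I'll take yellow at (0.546,0.145) first.

Request:
apply_moves([
  [[2,20,0],-8],
  [[2,20,0],-8],
  [[2,20,0],-8],
  [[2,20,0],-8],
  [[2,20,0],-8],
  [[2,20,0],-8],
  [[2,20,0],-8],
  [[1,17,0],0],
], claw=0.55)

```text
time_s: 6.2
tcp_pos: [0.5465, 0.1476, 0.2477]
ee_rot: [1.568, 2.722, 0.0]
ft_force: [0.5, 0.1, 0.5]
finger_gap: 0.0665
grasp_force: 0.0
```

Request:
apply_moves([
  [[0,0,-40],0],
  [[0,0,-40],0],
  [[0,0,-40],0],
  [[0,0,-20],0],
  [[0,0,0],0],
])

```text
time_s: 6.7
tcp_pos: [0.5455, 0.1459, 0.1054]
ee_rot: [-1.559, -2.724, 0.004]
ft_force: [0.3, -0.2, 0.6]
finger_gap: 0.0661
grasp_force: 0.0
```

```bash
python3 - <<'E'
from h import *
o=observe();print(o['qpos'],o['tcp_pos'],o['ee_rot'])
b=snap('side','s2.png')[:,:,::-1]
cv2.imwrite('pics/s2c.png',cv2.resize(b[110:240,120:260],(646,600),interpolation=cv2.INTER_CUBIC))
E
```

```text
[-0.33499158  0.86668531  0.03401159  1.6573004  -0.04536309  0.62220707
  0.25551696] [0.54554212 0.14588588 0.10541151] [-1.55854684 -2.72432977  0.00390042]
```

View pics/s2c.png

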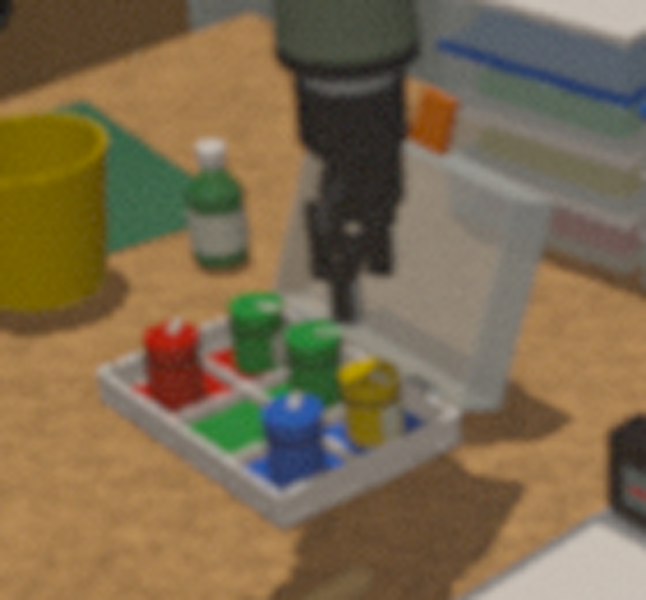

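The gripper hangs over the yellow pot and clear of the lid, so I'll descend.

Request:
apply_moves([
  [[0,0,-30],0],
  [[0,0,-30],0],
  [[0,0,-20],0],
  [[0,0,-3],0],
  [[0,0,0],0],
])

```text
time_s: 7.25
tcp_pos: [0.5473, 0.1461, 0.0257]
ee_rot: [1.564, 2.724, 0.001]
ft_force: [-0.1, -0.2, 1.1]
finger_gap: 0.0665
grasp_force: 0.0
```

Request:
apply_moves([
  [[0,0,0],0],
  [[0,0,0],0],
  [[0,0,0],0],
  [[0,0,0],0],
  [[0,0,0],0],
  [[0,0,0],0],
], claw=-1)

```text
time_s: 7.85
tcp_pos: [0.5474, 0.1461, 0.0262]
ee_rot: [1.564, 2.723, 0.002]
ft_force: [-3.3, -1.4, 16.3]
finger_gap: 0.0403
grasp_force: 58.7
```

Request:
apply_moves([
  [[0,0,15],0],
  [[0,0,35],0],
  [[0,0,40],0],
  [[-3,-20,20],7],
  [[-3,-30,0],7],
  [[-3,-30,0],7],
  [[-3,-30,0],7],
  [[-3,-30,0],7],
])

```text
time_s: 8.65
tcp_pos: [0.5317, 0.0045, 0.1359]
ee_rot: [0.666, 3.069, -0.001]
ft_force: [1.2, 0.2, -1.3]
finger_gap: 0.0402
grasp_force: 60.7
```

Request:
apply_moves([
  [[-4,-33,0],8],
  [[-4,-33,0],8],
  [[-4,-33,0],8],
  [[-4,-33,0],8],
  [[-4,-33,0],8],
  [[-3,-33,0],8],
  [[-3,-33,0],8],
  [[0,-5,0],1],
])

```text
time_s: 9.45
tcp_pos: [0.5044, -0.235, 0.1353]
ee_rot: [0.871, -3.017, 0.005]
ft_force: [0.5, 0.8, -0.7]
finger_gap: 0.0401
grasp_force: 60.8
```

```bash
python3 - <<'E'
from h import *
o=observe();print(o['qpos'],o['tcp_pos'],o['ee_rot'],o['finger_gap'],o['grasp_force'],o['ft_force'])
E
```

```text
[ 0.64465431  0.8488997  -0.52638373  1.66086387  0.56602768  0.78798192
  1.99007325] [ 0.50443952 -0.23500162  0.13534318] [ 0.87122914 -3.01717982  0.00508891] 0.040109488016683736 60.773913860321045 [ 0.45715047  0.79460162 -0.65726034]
```

Request:
apply_moves([
  [[0,0,-35],0],
  [[0,0,-35],0],
  [[0,0,-25],0],
  [[0,0,-9],0],
  [[0,0,-4],0],
  [[0,0,0],0],
])

```text
time_s: 10.05
tcp_pos: [0.5062, -0.2303, 0.0275]
ee_rot: [-0.871, 3.018, -0.002]
ft_force: [0.7, 0.5, -0.3]
finger_gap: 0.0406
grasp_force: 60.8
```

Request:
apply_moves([
  [[0,0,-1],0],
  [[0,0,0],0],
])

```text
time_s: 10.25
tcp_pos: [0.506, -0.2304, 0.0263]
ee_rot: [-0.871, 3.018, -0.002]
ft_force: [-0.0, -0.7, 0.6]
finger_gap: 0.0403
grasp_force: 60.8
```

Request:
apply_moves([
  [[0,0,0],0],
  [[0,0,0],0],
  [[0,0,0],0],
  [[0,0,0],0],
  [[0,0,25],0],
  [[0,0,40],0],
  [[0,0,40],0],
  [[0,0,30],0],
], claw=0.55)

```text
time_s: 11.05
tcp_pos: [0.5059, -0.2301, 0.1628]
ee_rot: [-0.872, 3.017, -0.001]
ft_force: [-0.1, -0.9, -0.9]
finger_gap: 0.0662
grasp_force: 0.0
```

Request:
apply_moves([
  [[4,40,20],-7],
  [[4,40,20],-8],
  [[4,40,0],-8],
  [[4,40,0],-8],
  [[4,40,0],-8],
  [[4,40,0],-8],
  [[4,40,0],-8],
  [[4,40,0],-8],
])

```text
time_s: 11.85
tcp_pos: [0.5376, 0.0916, 0.2006]
ee_rot: [0.842, 3.026, -0.0]
ft_force: [0.7, -0.5, -0.3]
finger_gap: 0.0663
grasp_force: 0.0
```

```bash
python3 - <<'E'
from h import *
a=snap('top','t3.png')[:,:,::-1];b=snap('side','s3.png')[:,:,::-1]
A=cv2.resize(a[185:235,255:330],(540,360),interpolation=cv2.INTER_CUBIC)
B=cv2.resize(a[190:245,165:240],(490,360),interpolation=cv2.INTER_CUBIC)
C=cv2.resize(b[195:285,205:335],(346,240),interpolation=cv2.INTER_CUBIC)
D=cv2.resize(b[150:240,120:250],(346,240),interpolation=cv2.INTER_CUBIC)
o=np.zeros((600,800,3),np.uint8);o[:360,:460]=A[:,:460];o[:360,465:]=cv2.resize(B,(335,360));o[360:,:346]=C;o[360:,350:696]=D
cv2.imwrite('pics/c3.png',o)
E
```

```text
(no output)
```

View pics/c3.png

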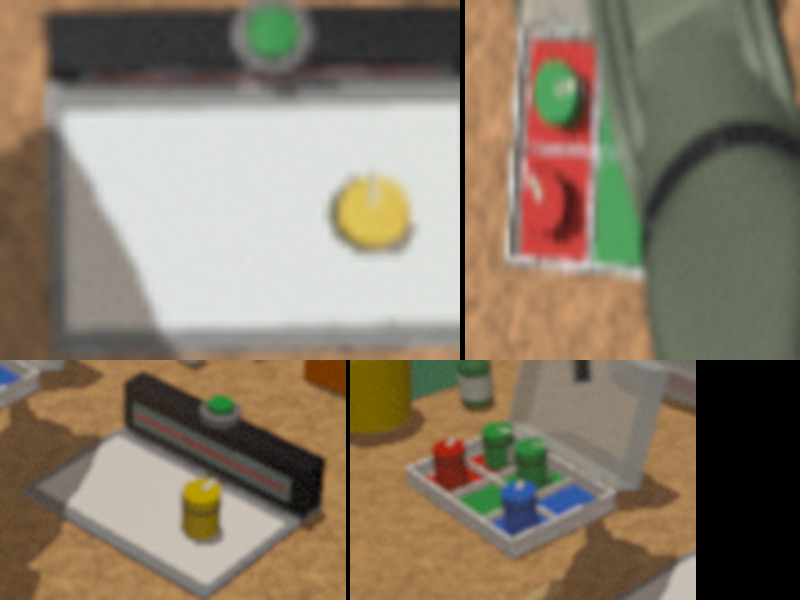

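Yellow stands on the pad at (374,212) in the crop with its stripe straight up towards the bar. The green pot hasn't moved, so I'll take it now.

Request:
apply_moves([
  [[2,20,0],-8],
  [[2,20,0],-8],
  [[2,20,0],-8],
  [[2,20,0],-8],
  [[2,20,0],-8],
  [[2,20,0],-8],
  [[2,20,0],-8],
  [[2,20,0],-8],
])

```text
time_s: 12.75
tcp_pos: [0.5537, 0.2503, 0.2005]
ee_rot: [-2.317, -2.121, 0.0]
ft_force: [-0.0, -0.8, 0.6]
finger_gap: 0.0661
grasp_force: 0.0
```

Request:
apply_moves([
  [[0,23,0],-8],
  [[0,4,0],-8],
  [[0,0,0],-8],
  [[0,0,-40],-1],
  [[0,0,-40],0],
  [[0,0,-10],0],
  [[0,0,0],0],
])

```text
time_s: 13.45
tcp_pos: [0.5535, 0.2764, 0.11]
ee_rot: [-2.717, -1.576, 0.003]
ft_force: [0.2, 0.7, 0.9]
finger_gap: 0.0663
grasp_force: 0.0
```

Request:
apply_moves([
  [[0,4,-20],0],
  [[0,0,-30],0],
  [[0,0,-25],0],
  [[0,0,-9],0],
  [[0,0,0],0],
])

```text
time_s: 13.95
tcp_pos: [0.5541, 0.2808, 0.0272]
ee_rot: [-2.717, -1.576, -0.0]
ft_force: [-0.5, -0.0, 0.7]
finger_gap: 0.0658
grasp_force: 0.0
```

Request:
apply_moves([
  [[0,0,0],0],
  [[0,0,0],0],
  [[0,0,0],0],
  [[0,0,0],0],
  [[0,0,0],0],
  [[0,0,0],0],
], claw=-1)

```text
time_s: 14.55
tcp_pos: [0.5545, 0.2812, 0.0285]
ee_rot: [-2.718, -1.576, -0.004]
ft_force: [-2.6, -0.7, 12.9]
finger_gap: 0.0406
grasp_force: 59.3
```

Request:
apply_moves([
  [[0,0,15],0],
  [[0,0,35],0],
  [[0,0,40],0],
  [[-4,-20,20],6],
  [[-4,-30,0],6],
  [[-4,-30,0],6],
  [[-4,-30,0],6],
  [[-4,-30,0],6],
])

```text
time_s: 15.35
tcp_pos: [0.5338, 0.1397, 0.1381]
ee_rot: [2.211, 2.23, 0.002]
ft_force: [0.9, -0.6, -2.0]
finger_gap: 0.0405
grasp_force: 60.7
```

Request:
apply_moves([
  [[-5,-38,0],7],
  [[-5,-38,0],7],
  [[-5,-38,0],7],
  [[-5,-38,0],6],
  [[-5,-38,0],6],
  [[-5,-38,0],6],
  [[0,-22,0],0],
  [[0,0,0],0],
])

```text
time_s: 16.15
tcp_pos: [0.5034, -0.1132, 0.1378]
ee_rot: [1.353, 2.833, -0.003]
ft_force: [0.7, 1.3, -1.3]
finger_gap: 0.0406
grasp_force: 60.8
```

Request:
apply_moves([
  [[0,0,-35],0],
  [[0,0,-35],0],
  [[0,0,-25],0],
  [[0,0,-9],0],
  [[0,0,-4],0],
  [[0,0,-1],0],
  [[0,0,0],0],
])

```text
time_s: 16.85
tcp_pos: [0.5043, -0.1092, 0.0287]
ee_rot: [1.346, 2.837, 0.0]
ft_force: [0.1, 0.2, -1.3]
finger_gap: 0.0401
grasp_force: 61.0
```

Request:
apply_moves([
  [[0,0,-1],0],
  [[0,0,0],0],
])

```text
time_s: 17.05
tcp_pos: [0.5044, -0.1093, 0.0284]
ee_rot: [1.346, 2.836, 0.0]
ft_force: [-4.2, 0.8, 26.9]
finger_gap: 0.0404
grasp_force: 63.9
```

Request:
apply_moves([
  [[0,0,0],0],
  [[0,0,0],0],
  [[0,0,0],0],
  [[0,0,0],0],
  [[0,0,25],0],
  [[0,0,40],0],
  [[0,0,40],0],
  [[0,0,30],0],
], claw=0.55)

```text
time_s: 17.85
tcp_pos: [0.5038, -0.1092, 0.1637]
ee_rot: [1.347, 2.837, 0.0]
ft_force: [0.3, 0.3, -0.8]
finger_gap: 0.0664
grasp_force: 0.0
```

Request:
apply_moves([
  [[0,40,20],6],
  [[0,40,0],6],
  [[0,40,0],6],
  [[0,40,0],6],
  [[0,0,0],6],
], claw=-1)

```text
time_s: 18.35
tcp_pos: [0.5034, 0.0563, 0.1817]
ee_rot: [0.55, 3.093, 0.004]
ft_force: [-0.9, -1.2, 0.2]
finger_gap: 0.0
grasp_force: 0.0
```

```bash
python3 - <<'E'
from h import *
a=snap('top','t4.png')[:,:,::-1];b=snap('side','s4.png')[:,:,::-1]
A=cv2.resize(a[185:235,260:325],(780,600),interpolation=cv2.INTER_CUBIC)
cv2.imwrite('pics/c4.png',A);cv2.imwrite('pics/c4s.png',cv2.resize(b[130:285,120:335],(780,562),interpolation=cv2.INTER_CUBIC))
E
```

```text
(no output)
```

View pics/c4.png

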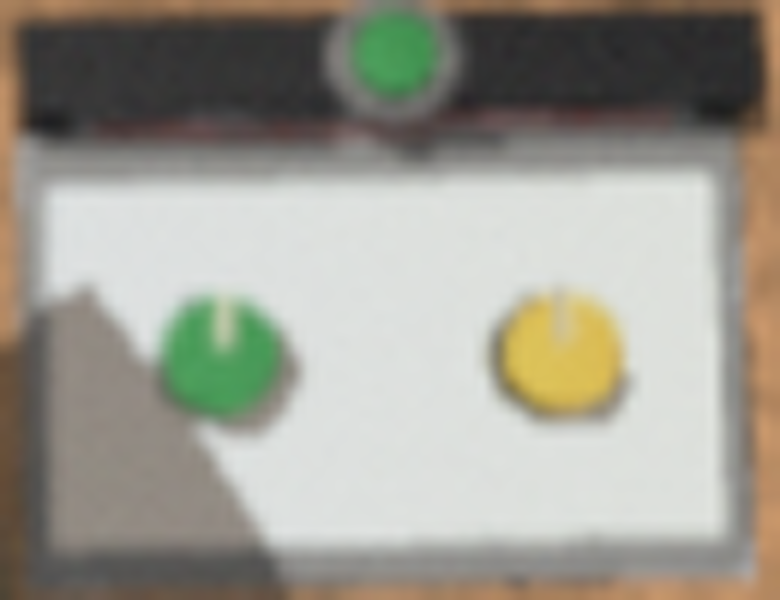

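View pics/c4s.png

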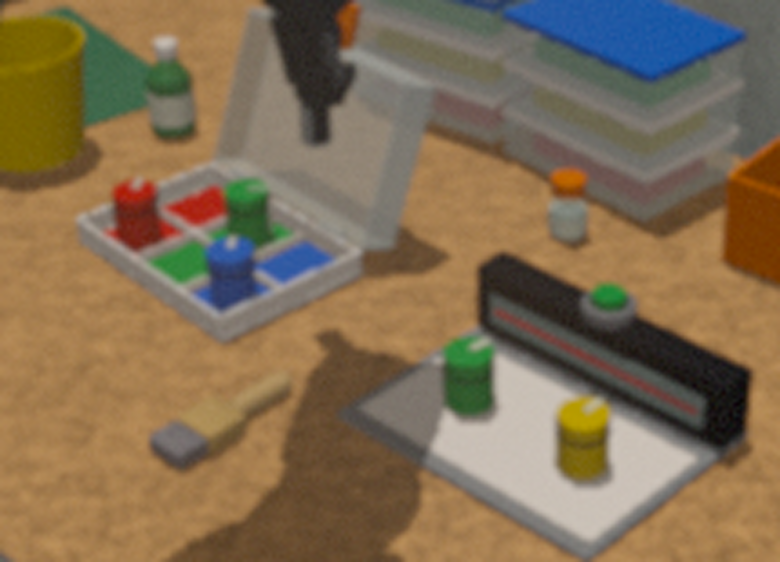

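Both pots stand well inside the pad with their stripes towards the bar: green at (222,355), yellow at (562,355). The fingers are shut, so the button is next.

Request:
apply_moves([
  [[13,-28,0],0],
  [[13,-28,0],0],
  [[13,-28,0],0],
  [[13,-28,0],0],
  [[13,-28,0],0],
  [[13,-28,0],0],
  [[13,-28,0],0],
  [[14,-30,-10],0],
])

```text
time_s: 19.25
tcp_pos: [0.6091, -0.1775, 0.1723]
ee_rot: [0.574, 3.087, -0.001]
ft_force: [-0.7, 0.5, -0.0]
finger_gap: 0.0003
grasp_force: 0.0
```

Request:
apply_moves([
  [[0,0,-30],0],
  [[0,0,-30],0],
  [[0,0,-15],0],
  [[0,0,0],0],
])

```text
time_s: 19.65
tcp_pos: [0.6077, -0.1756, 0.095]
ee_rot: [-0.57, -3.087, 0.001]
ft_force: [-0.0, -0.4, 0.7]
finger_gap: 0.0002
grasp_force: 0.0
```

Request:
apply_moves([
  [[1,5,0],0],
  [[0,0,-8],0],
  [[0,0,-4],0],
  [[0,0,-2],0],
  [[0,0,-2],0],
  [[0,0,0],0],
])

```text
time_s: 20.25
tcp_pos: [0.6105, -0.1699, 0.0833]
ee_rot: [0.566, 3.087, -0.0]
ft_force: [-11.0, 4.5, 42.0]
finger_gap: 0.0001
grasp_force: 20.9
```

Request:
apply_moves([
  [[0,0,4],0],
  [[0,0,0],0],
])

```text
time_s: 20.45
tcp_pos: [0.6102, -0.1701, 0.0855]
ee_rot: [0.566, 3.088, 0.0]
ft_force: [0.8, 1.5, 2.4]
finger_gap: -0.0
grasp_force: 1.6
```

Request:
apply_moves([
  [[0,0,3],0],
  [[0,0,0],0],
])

```text
time_s: 20.65
tcp_pos: [0.6099, -0.1702, 0.0878]
ee_rot: [0.567, 3.09, -0.0]
ft_force: [1.9, 0.7, 1.9]
finger_gap: 0.0001
grasp_force: 1.0
```

Request:
apply_moves([
  [[0,0,2],0],
  [[0,0,0],0],
])

```text
time_s: 20.85
tcp_pos: [0.6096, -0.1703, 0.0895]
ee_rot: [-0.567, -3.09, 0.0]
ft_force: [0.7, 0.9, 2.2]
finger_gap: 0.0001
grasp_force: 0.6
```

Request:
apply_moves([
  [[0,0,3],0],
  [[0,0,0],0],
])

```text
time_s: 21.05
tcp_pos: [0.6096, -0.1703, 0.0927]
ee_rot: [-0.567, -3.09, 0.0]
ft_force: [-0.2, 1.0, 0.6]
finger_gap: 0.0001
grasp_force: 0.0
```

Contact began near z=0.0895 and the spring force stayed at about 2 N until it bottomed out at 0.083, which gives the full 6 mm press. Now back to the tab.

Request:
apply_moves([
  [[0,0,30],0],
  [[0,0,45],0],
  [[0,0,45],0],
  [[0,0,45],0],
  [[0,30,0],4],
  [[0,40,0],4],
  [[0,40,0],4],
  [[0,40,0],5],
], claw=0.5)

```text
time_s: 21.85
tcp_pos: [0.6094, -0.0188, 0.2575]
ee_rot: [-0.099, -3.14, 0.001]
ft_force: [0.8, 0.5, -0.6]
finger_gap: 0.0641
grasp_force: 0.0
```

Request:
apply_moves([
  [[12,40,0],0],
  [[12,40,0],0],
  [[12,40,0],0],
  [[12,40,0],0],
  [[12,40,0],0],
  [[10,23,0],0],
  [[0,0,0],0],
])

```text
time_s: 22.55
tcp_pos: [0.6792, 0.2068, 0.2561]
ee_rot: [-0.097, -3.138, -0.001]
ft_force: [0.6, 0.0, -0.2]
finger_gap: 0.0643
grasp_force: 0.0
```

Request:
apply_moves([
  [[2,-3,-30],-0.3],
  [[0,0,-30],0],
  [[0,0,-20],0],
  [[0,0,-8],0],
  [[0,0,0],0],
])

```text
time_s: 23.05
tcp_pos: [0.6815, 0.1992, 0.169]
ee_rot: [-0.112, -3.139, 0.001]
ft_force: [0.4, 0.2, 0.1]
finger_gap: 0.0638
grasp_force: 0.0
```

Request:
apply_moves([
  [[0,0,0],0],
  [[0,0,0],0],
  [[0,0,0],0],
  [[0,0,0],0],
  [[0,0,0],0],
  [[0,0,0],0],
], claw=-1)

```text
time_s: 23.65
tcp_pos: [0.6825, 0.2029, 0.1717]
ee_rot: [0.11, 3.136, 0.009]
ft_force: [4.5, 14.0, 6.4]
finger_gap: 0.0349
grasp_force: 59.7
```

Request:
apply_moves([
  [[-7,4.5,4],0],
  [[-23.6,1.5,10],0],
  [[-24.8,1.6,6.6],0],
  [[-25.4,1.6,3.1],0],
  [[-25.6,1.7,-0.4],0],
  [[-25.3,1.6,-4],0],
  [[-24.5,1.6,-7.5],0],
  [[-23.3,1.5,-10.8],0],
])

```text
time_s: 24.45
tcp_pos: [0.5023, 0.2144, 0.1721]
ee_rot: [0.113, 3.136, -0.001]
ft_force: [4.9, -4.5, -1.8]
finger_gap: 0.0347
grasp_force: 61.7
```

Request:
apply_moves([
  [[-21.5,1.4,-14],0],
  [[-19.3,1.3,-16.8],0],
  [[-16.8,1.1,-19.3],0],
  [[-14,0.9,-21.5],0],
  [[-10.8,0.7,-23.3],0],
  [[-7.5,0.5,-24.5],0],
  [[0,0,0],0],
])

```text
time_s: 25.15
tcp_pos: [0.4107, 0.2201, 0.0495]
ee_rot: [-0.11, -3.137, 0.007]
ft_force: [-9.6, -8.1, 2.9]
finger_gap: 0.0344
grasp_force: 60.7
```

Request:
apply_moves([
  [[-3,0.2,-15],0],
  [[-1,0.1,-8],0],
  [[0,0,-3],0],
  [[0,0,0],0],
])

```text
time_s: 25.55
tcp_pos: [0.4071, 0.2203, 0.025]
ee_rot: [-0.111, -3.137, 0.006]
ft_force: [-12.0, -8.0, 2.2]
finger_gap: 0.035
grasp_force: 60.8
```

Request:
apply_moves([
  [[0,0,-2],0],
  [[0,0,0],0],
])

```text
time_s: 25.75
tcp_pos: [0.4071, 0.2204, 0.0239]
ee_rot: [-0.111, -3.138, 0.005]
ft_force: [-15.2, -8.6, 18.4]
finger_gap: 0.0349
grasp_force: 62.8
```

Request:
apply_moves([
  [[0,0,-2],0],
  [[0,0,0],0],
])

```text
time_s: 25.95
tcp_pos: [0.4073, 0.2204, 0.023]
ee_rot: [-0.111, -3.139, 0.005]
ft_force: [-19.7, -9.8, 55.0]
finger_gap: 0.0343
grasp_force: 67.2
```

Request:
apply_moves([
  [[0,0,0],0],
  [[0,0,0],0],
  [[0,0,0],0],
  [[0,0,0],0],
  [[0,0,15],0],
  [[0,0,30],0],
  [[0,0,40],0],
  [[0,0,40],0],
], claw=0.6)

```text
time_s: 26.75
tcp_pos: [0.408, 0.2215, 0.1475]
ee_rot: [-0.111, -3.139, 0.001]
ft_force: [1.0, -0.4, -0.2]
finger_gap: 0.0685
grasp_force: 0.0
```

Request:
apply_moves([
  [[0,0,30],0],
  [[-5,-25,0],0],
  [[-5,-25,0],0],
  [[-5,-30,0],0],
  [[0,-40,0],0],
  [[0,-40,0],0],
  [[0,0,0],0],
])

```text
time_s: 27.45
tcp_pos: [0.393, 0.057, 0.176]
ee_rot: [-0.122, -3.138, 0.004]
ft_force: [0.4, 0.7, -0.7]
finger_gap: 0.0685
grasp_force: 0.0
```

```bash
python3 - <<'E'
from h import *
a=snap('top','t5.png')[:,:,::-1];b=snap('side','s5.png')[:,:,::-1]
o=np.zeros((600,800,3),np.uint8)
o[:300]=cv2.resize(a[180:247,160:340],(800,300),interpolation=cv2.INTER_CUBIC)
o[300:,:600]=cv2.resize(b[140:285,110:340],(600,300),interpolation=cv2.INTER_CUBIC)
cv2.imwrite('pics/c5.png',o);print(observe()['tcp_pos'])
for n,f0,f1,(x0,y0,x1,y1) in(('top','t0','t5',(185,230,215,246)),('side','s0','s5',(135,190,170,215))):
  for f in(f0,f1):
    s=cv2.imread(f'pics/{f}.png').astype(int);m=(s[:,:,2]-s[:,:,0]>120)&(s[:,:,2]>150);m=m[y0:y1,x0:x1]
    ys,xs=np.nonzero(m);print(n,f,len(xs),xs.mean()+x0,ys.mean()+y0)
E
```

```text
[0.39351091 0.06111773 0.17616274]
top t0 69 198.44927536231884 236.95652173913044
top t5 69 198.44927536231884 236.95652173913044
side s0 64 152.984375 200.140625
side s5 73 153.0 200.2876712328767
```

View pics/c5.png

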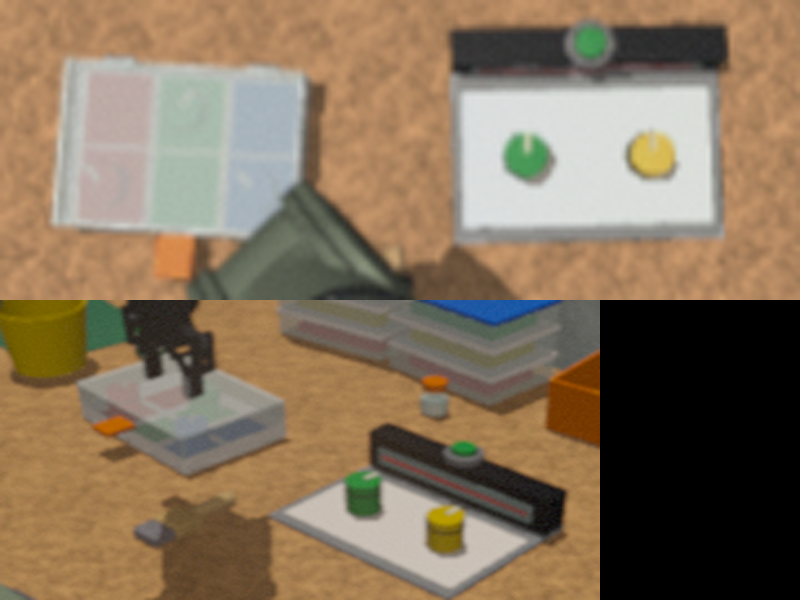

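The lid is shut: the tab is at the same pixels as at the start. Green (527,155) and yellow (652,155) stand on the pad facing the bar, the matching pots are in the case, and the arm is clear. Handing in.

```bash
python3 -c "
from bench import *
print(finish_job())"
```

```text
the job is handed in; nothing more can be done
None
```

I handed the job in at about 27.5 s: the green pot from the red column and the yellow pot from the blue column stand on the pad facing the bar, the scan button was pressed fully, and the lid is closed; no verdict came back.

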